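Pump up the mist sprayer

TASK

Pump up the mist sprayer that stands on the paint-pouring table: with the fingertips press the knob of its spring plunger down and let it come up again, over and over, until the brass indicator pin beside it has popped fully out, then take the hand away so that the plunger is up. Leave the sprayer standing upright where it is, neither lifted nor shoved about, and do not touch the pin itself. Leave the jug's pump dispenser, the bottles, cups and brush pot as they are, and keep off the wet canvases.

Things in the scene. Friction and masses are not known exactly. Their poses are not given: they have to be found in the camera images.
- sprayer: pump-up mist sprayer, loose, 1.1 to 2.1 kg depending on its filling: white tank 120 mm in diameter, black screw collar, grey head whose brass nozzle points along its own -y (to 98 mm from the axis, 199 mm high) and whose grip and thumb trigger lie on its +y side (to 117 mm from the axis, at most 218 mm high). Origin: centre of its underside, on the table; z up. The plunger stands on this axis
- plunger_top (a point): centre of the flat top of the pale grey mushroom knob of the plunger, on the sprayer's axis; the knob is 52 mm in diameter (flat top 44 mm) and 22 mm thick, its top 276 mm above the table when up. It moves with the knob. Press it straight down; pressed fully in, its top is at 242 mm, still above every other part of the sprayer
- plunger (a joint): how far the plunger is pressed, m: 0 up, 0.034 fully in against its stop. A spring returns it: 6 N at the top, 13 N at the bottom, about 1 N more once the pin is out
- pin (a joint): how far the indicator pin has come out, m: 0 in, 0.018 fully out at its stop. It starts anywhere from 0 to 0.008. Each full downstroke lifts it about 2 to 3 mm, strokes shorter than 12 mm hardly at all, and it stays where it is between strokes. Pumping on after it is fully out does no harm
- pin_tip (a point): centre of the tip of the brass indicator pin, 11 mm in diameter, which stands upright in a black housing on the sprayer's +x side, 50 mm from the axis. The tip is 206 mm above the table with the pin in and 224 mm with it fully out; a dark groove is then seen just above the housing, whose top is at 204 mm
- indicator: the indicator pin itself; not to be touched. Origin: centre of its tip
- jug: peach pouring-medium jug, loose, 1.1 kg, 96 mm diameter, with a blue collar and a white lotion-type pump dispenser whose small head (27 mm wide, spout to one side) tops out 228 mm above the table; a bystander, do not use it. Origin: centre of its underside
- bottle_tall: white paint bottle, loose, 62 mm diameter, 190 mm tall; bystander near the jug. Origin: centre of its underside
- bottle_short: white paint bottle, loose, 58 mm diameter, 150 mm tall; bystander near the jug. Origin: centre of its underside
- cup_near: white mixing cup with dark paint and a stirring stick, loose, light, 74 mm wide at the rim, 92 mm tall (stick to 138 mm); stands about 115 to 125 mm from the sprayer's axis on the robot's side. Origin: centre of its underside
- cup_far: white mixing cup like the other, beyond the work. Origin: centre of its underside
- brush_pot: brown cardboard pot of brushes, loose, 80 mm diameter, brushes up to 235 mm high, beyond the work. Origin: centre of its underside
- canvas_left: wet poured painting lying on the table to the robot's left, fixed, 200 x 200 x 18 mm; not to be touched. Origin: centre of its underside
- canvas_right: wet poured painting lying on the table to the robot's right, fixed, 200 x 240 x 18 mm; not to be touched. Origin: centre of its underside
- dispenser (a joint): how far the jug's pump dispenser is pressed, m: 0 up, 0.020 fully in; to be left at 0
There are look-alikes about, which are no part of the job. Leave any green or red look-alike of the cup_far alone.

How it is judged:
By the outcome, as a careful person would: the job done as asked, in the order asked, and still so for the second after the job is handed in, with the robot touching nothing.
It also fails if it takes over 45 s, if anything falls off the work surface, if the arm or the gripper's body presses on something with over 40 N, if the wrist force passes 120 N, or if a joint passes its speed limit or range.

ROBOT

A 6-joint arm with a two-finger parallel gripper is mounted at the origin on the work surface. World frame = base frame: x ahead of the robot, y to its left, z up, the work surface at z = 0. Lengths are in mm, angles in rad, forces in N, time in s.
With the tool pointing down it reaches from about 350 to 975 mm from the base axis. Payload 7.1 kg.
Tool frame: the origin (TCP) lies between the finger pads; the fingertips stand 14 mm ahead of it and the grasp point (between the pads) lies 5 mm behind it; z points along the fingers, y is the direction in which the jaws open and shut (so a half turn about z gives the same grasp; the last joint's range is limited). The gripper opens to 88 mm and grips with 3 to 60 N. Pads are 20 mm wide; open, the fingers measure 115 mm over their backs; the gripper's body (75 mm by 178 mm) begins 61 mm behind the grasp point.
Start: joints at [-1.333, 0.423, 1.63, -0, 1.089, -0.019], TCP at [158.761, -604.483, 211.975] pointing down, gripper open.
Joint ranges: [-3, 3], [-0.9, 2.11], [0.09, 2.58], [-1.31, 4.45], [0.11, 2.69], [-2.54, 2.54]. Speed limits (rad/s): [2.39, 2.39, 3.01, 3.14, 3.14, 3.14].

INTERFACE

Orientations are given as a rotation vector (axis times angle).
In Python, from workcell import get_obs, get_image, calibration, close_job, regions_of, place_of gives the robot as it stands.
- The arm moves only by the tool move_arm, never from a script. Its argument "deltas" is a list of rows, each a list of 5 numbers: the closure in counts, from 0 (fully open) to 255 (shut), then the shift along the tool's x, y, z in m, then the turn about the tool's z in rad. In form: [[grip, x, y, z, roll], ...]. A call has 1 to 5 rows; each row is the pose to reach, as a shift and turn from the pose commanded when the call began, along the tool's axes at that moment; what a row does not reach only later rows make up. A row lasts 1/12 s, in which the tool goes at most 41.7 mm and 7.16 degrees, less where a joint would pass 70% of its speed; a pose out of reach is approached as far as the arm can. A call with a gripper value outside its range is refused whole. The fingers move at their own pace and stop on an object; the grip force is fixed at half the most. Time passes only in rows, so rows that repeat a pose let the fingers close. It gives the time, the measured TCP pose, the force and the opening at its end, in the units of the state.
- get_obs(): the state, without advancing time (a new reading comes with each control period).
- get_image(name): name is "side" or "top"; returns the picture (480x640x3 uint8, blue, green, red); there is no depth.
- calibration(name): a dict with "intrinsics" (3x3 intrinsics, pixels), "world_to_cam" (4x4, takes a point from world to camera coordinates). Camera axes: x right, y down, z forward; pixel columns grow to the right and rows downward; lengths in mm; the calibration is good to about 2 mm. A picture is of the moment at which its call begins. calibration takes no time and is no camera call.
- close_job(): hands the job in, once; it reports no verdict.
Trained networks look in the newest picture that a camera, given by its name, has taken for a name from the list of things; names that differ only in an ending like _2 or _b are one class to them, and where a whole thing is asked for, a point or a joint stands for the part that bears it (a point fixed in the world has none). Each returns a list of dicts, best first, with "conf" (0 to 1); they miss things now and then, are a little off and sometimes report something else, mostly with a low value. They report only what shows in the picture. A call takes as long as a camera call. They do not tell look-alikes from the thing itself.
- regions_of(camera, name): "region" (480x640 bool, what is visible of it).
- place_of(camera, name): "location" ([x, y, z] in mm, in world coordinates, good to about 4 mm: a listed point, or the origin of a listed thing).
The state is a dict: "t": time; "qpos": joint angles; "qvel": joint speeds; "joint_torque": joint torques, N m; "ee_pos": TCP position; "orientation": TCP orientation; "ft_force": force on the tool from outside, world axes, zero at the start; "moment": the same for the moment, N m; "width": finger opening in mm.
Only numpy, scipy, OpenCV 4.12 (cv2) and the standard library are available. Lean on these libraries where they do the work, as an engineer would, in place of code of your own. Each camera call takes 0.05 s, during which the arm holds its last target.

## Working session

There is one attempt and no reset: what is moved stays moved. The work goes in short steps, Python scripts to look and compute and a tool call to move; the robot and the scene stay as the last step left them, time stands still between calls to the robot, and variables do not carry over. Pictures are saved under pics/ and viewed, and the job is handed in when it is done.

Besides the shell and the picture viewer there is one more tool, called after "Request:" as name(argument=value, ...), one argument or row to a line, values as JSON. move_arm: Moves the arm, as the interface text tells. Its arguments: {"type":"object","properties":{"deltas":{"type":"array","items":{"type":"array","items":{"type":"number"}}}},"required":["deltas"]}

```bash
mkdir -p pics; ls; python3 - <<'E'
from workcell import *
import cv2,numpy as np
o=get_obs();print(o['t'],o['ee_pos'],o['orientation'],o['ft_force'],o['width'])
for c in ("side","top"):
    im=get_image(c);cv2.imwrite(f"pics/{c}0.png",im)
    k=calibration(c);print(c,k['intrinsics'].tolist() if hasattr(k['intrinsics'],'tolist') else k['intrinsics'],np.round(k['world_to_cam'],3).tolist())
    for n in ("plunger_top","sprayer","pin_tip","jug","cup_near"):
        print(c,n,[(round(r['conf'],2),np.round(r['location'],0).tolist()) for r in place_of(c,n)])
print(get_obs()['t'])
E
```

```text
pics
0.0 [ 158.61640136 -603.97030681  211.22712386] [-3.11428679e+00 -4.02047319e-01  2.35940326e-04] [-0.25722566 -0.69360642  0.18020594] 87.89736849468555
side [[511.12472050716474, 0.0, 326.0297558746506], [0.0, 511.12472050716474, 241.12798500157407], [0.0, 0.0, 1.0]] [[-0.956, -0.292, -0.011, 548.939], [-0.219, 0.741, -0.635, 249.747], [0.194, -0.605, -0.772, 1601.955], [0.0, 0.0, 0.0, 1.0]]
side plunger_top [(0.56, [495.0, -184.0, 280.0])]
side sprayer [(0.91, [504.0, -181.0, -0.0])]
side pin_tip []
side jug [(0.74, [571.0, 212.0, 2.0])]
side cup_near [(0.86, [386.0, -164.0, -4.0])]
top [[451.7992637141371, 0.0, 319.12993092100936], [0.0, 451.7992637141371, 244.38499636751664], [0.0, 0.0, 1.0]] [[0.012, -1.0, 0.023, -39.66], [-0.991, -0.015, -0.135, 601.792], [0.135, -0.021, -0.991, 1273.682], [0.0, 0.0, 0.0, 1.0]]
top plunger_top [(0.65, [501.0, -181.0, 277.0])]
top sprayer [(0.91, [499.0, -182.0, -3.0])]
top pin_tip []
top jug [(0.72, [571.0, 211.0, -4.0])]
top cup_near [(0.98, [378.0, -165.0, -1.0])]
0.6
```

View pics/side0.png

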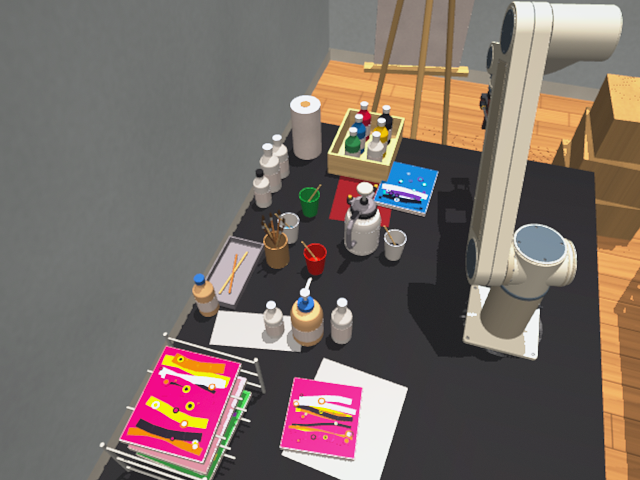

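View pics/top0.png

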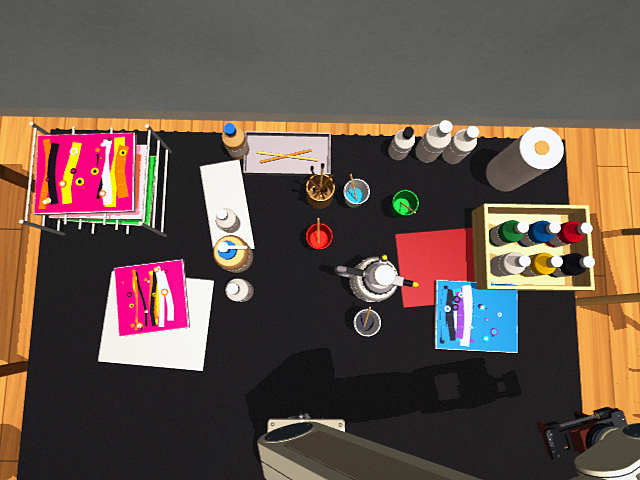

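```bash
cat > h.py <<'E'
import numpy as np,cv2
from workcell import *
def proj(c,p):
    k=calibration(c);q=np.array(k['world_to_cam'])@np.r_[p,1];u=np.array(k['intrinsics'])@q[:3];return u[:2]/u[2]
E
python3 - <<'E'
from h import *
for c in("side","top"):
    u=proj(c,[500,-182,276]);print(c,u)
    im=cv2.imread(f"pics/{c}0.png");x,y=map(int,u)
    h=im.copy()
    for z in(276,):
        a=[proj(c,[500+22*np.cos(t),-182+22*np.sin(t),z]) for t in np.linspace(0,6.28,16)]
        for p in a:
            h[int(round(p[1])),int(round(p[0]))]=(0,0,255)
    cr=h[max(0,y-60):y+80,x-80:x+80];cv2.imwrite(f"pics/crop_{c}.png",cv2.resize(cr,None,fx=4,fy=4,interpolation=cv2.INTER_CUBIC))
E
```

```text
side [364.73974194 186.74637823]
top [384.40565667 274.75415145]
```

View pics/crop_side.png

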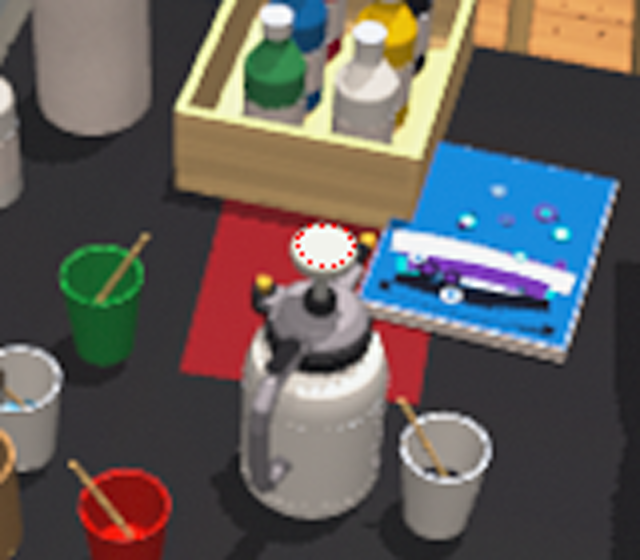

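View pics/crop_top.png

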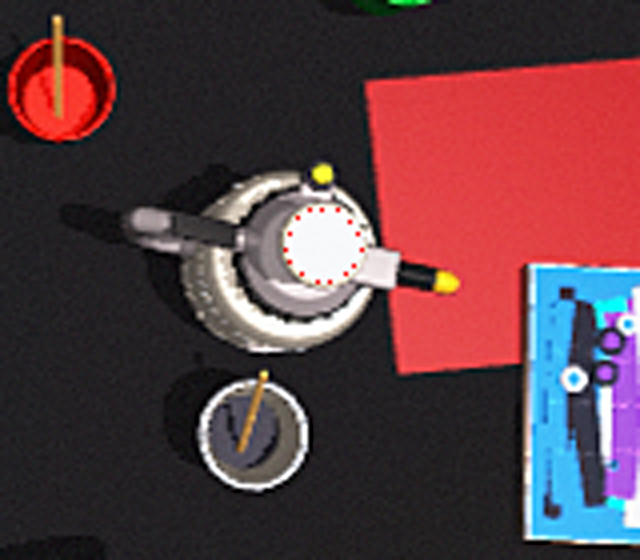

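The target candidates in the top picture are:
- **Sprayer knob:** pale disc at (384,274), with the handle, brass nozzle and pin around it.
- **Jug's white pump head:** (230,248).
- **White bottle caps:** (225,216), (237,287) and (514,262).

I choose (384,274). The 44 mm circle projected at (500,-182,276) fits the flat top in both crops. The pin tip is at about (385,258) in the top picture, and the nozzle points toward -y.

```bash
cat >> h.py <<'E'
from scipy.spatial.transform import Rotation as R
def todelta(p):
    o=get_obs();return np.round(R.from_rotvec(o['orientation']).as_matrix().T@(np.array(p)-o['ee_pos'])/1000,4)
E
python3 -c "
from h import *
print(todelta([500,-182,330]),todelta([158.6,-604,330]))"
```

```text
[ 0.4374 -0.322  -0.118 ] [-0.     -0.0005 -0.118 ]
```

Request:
move_arm(
  deltas=[
    [255,0,0,-0.04,0],
    [255,0,0,-0.08,0],
    [255,0.01,-0.008,-0.118,0],
    [255,0.04,-0.03,-0.13,0],
    [255,0.072,-0.053,-0.13,0],
  ],
)

```text
t: 1.02
ee_pos: [215.4, -536.9, 346.6]
orientation: [3.108, 0.397, 0.003]
ft_force: [1.0, 0.3, -0.2]
width: 58.0
```

Request:
move_arm(
  deltas=[
    [255,0.032,-0.024,0,0],
    [255,0.064,-0.048,0,0],
    [255,0.096,-0.072,0,0],
    [255,0.128,-0.096,0,0],
    [255,0.16,-0.12,0,0],
  ],
)

```text
t: 1.43
ee_pos: [339.9, -376.6, 342.2]
orientation: [3.115, 0.402, 0.001]
ft_force: [0.9, 0.0, 0.2]
width: 24.9
```

```bash
python3 -c "
from h import *
print(todelta([500,-182,330]),get_obs()['ee_pos'],get_obs()['ft_force'],get_obs()['width'],get_obs()['t'])"
```

```text
[ 0.2042 -0.1476  0.0122] [ 339.94698925 -376.55984542  342.23259999] [0.92104422 0.03574813 0.20267724] 24.91854644119212 1.4333
```

Request:
move_arm(
  deltas=[
    [255,0.03,-0.022,0,0],
    [255,0.06,-0.044,0,0],
    [255,0.09,-0.066,0,0],
    [255,0.12,-0.088,0,0],
    [255,0.15,-0.11,0,0],
  ],
)

```text
t: 1.85
ee_pos: [457.2, -232.1, 342.3]
orientation: [3.115, 0.402, 0.001]
ft_force: [0.0, -0.1, 0.8]
width: 0.7
```

Request:
move_arm(
  deltas=[
    [255,0,0,0,0],
    [255,0,0,0,0],
    [255,0,0,0,0],
  ],
)

```text
t: 2.1
ee_pos: [456.1, -233.8, 341.9]
orientation: [3.115, 0.404, -0.001]
ft_force: [0.0, 0.8, -0.5]
width: 0.7
```

```bash
python3 -c "
from h import *
print(todelta([500,-182,310]),get_obs()['ee_pos'],get_obs()['ft_force'],get_obs()['width'],get_obs()['t'])"
```

```text
[ 0.0556 -0.0389  0.0319] [ 456.1462447  -233.77712098  341.92653669] [ 0.04363199  0.78544262 -0.52604111] 0.6863905094529597 2.1
```

Request:
move_arm(
  deltas=[
    [255,0.028,-0.019,0,0],
    [255,0.056,-0.039,0.012,0],
    [255,0.056,-0.039,0.032,0],
    [255,0.056,-0.039,0.032,0],
    [255,0.056,-0.039,0.032,0],
  ],
)

```text
t: 2.52
ee_pos: [499.3, -182.7, 309.3]
orientation: [-3.115, -0.4, 0.004]
ft_force: [-0.2, -0.4, 0.3]
width: 0.7
```

```bash
python3 - <<'E'
from h import *
o=get_obs();print(o['ee_pos'],o['ft_force'],todelta([500,-182,290]))
tip=o['ee_pos']-[0,0,14]
for c in("side","top"):
    im=get_image(c);x,y=map(int,proj(c,[500,-182,276]));u=proj(c,tip);print(u)
    cv2.circle(im,tuple(int(round(v)) for v in u),1,(0,0,255),-1)
    cv2.imwrite(f"pics/a_{c}.png",cv2.resize(im[max(0,y-70):y+70,x-80:x+80],None,fx=4,fy=4,interpolation=cv2.INTER_CUBIC))
E
```

```text
[ 499.34263182 -182.66281943  309.29407563] [-0.24594749 -0.37108553  0.31974118] [ 0.0008 -0.0005  0.0193]
[365.29447703 182.16947134]
[386.06631807 274.47580879]
```

View pics/a_side.png

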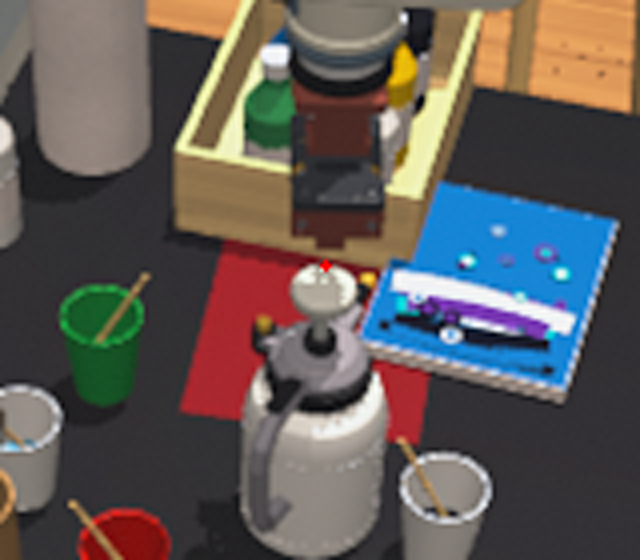

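View pics/a_top.png

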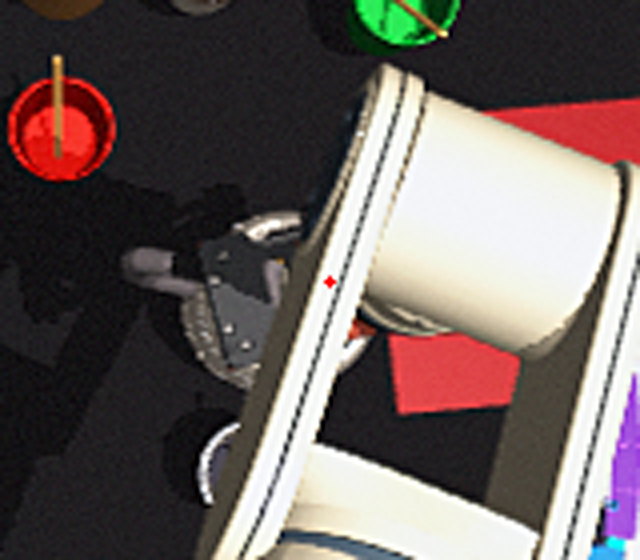

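The side picture shows the fingers centred over the knob, at columns 310–345 of the crop. The visible stub ends a little higher than my projected tip, so I'll come down gently and watch the force.

Request:
move_arm(
  deltas=[
    [255,0.001,0,0.01,0],
    [255,0.001,0,0.019,0],
    [255,0.001,0,0.024,0],
    [255,0.001,0,0.024,0],
  ],
)

```text
t: 2.95
ee_pos: [500.5, -181.5, 284.4]
orientation: [-3.115, -0.401, 0.004]
ft_force: [0.3, -0.2, -0.2]
width: 0.1
```

```bash
python3 - <<'E'
from h import *
o=get_obs();print(o['t'],o['ee_pos'],o['ft_force'])
for c in("side",):
    im=get_image(c);x,y=map(int,proj(c,[500,-182,276]))
    cv2.imwrite(f"pics/b_{c}.png",cv2.resize(im[max(0,y-40):y+60,x-60:x+60],None,fx=6,fy=6,interpolation=cv2.INTER_CUBIC))
E
```

```text
2.95 [ 500.53933947 -181.5309799   284.40652408] [ 0.34526576 -0.24672669 -0.2232243 ]
```

View pics/b_side.png

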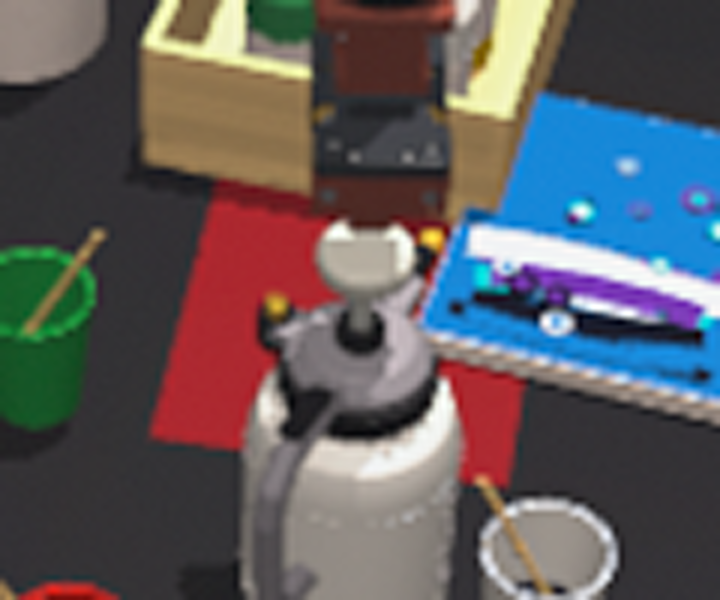

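The pale pads overlap the knob in the picture (crop around (362,245)), but there is no force yet. I'll keep lowering in small steps.

Request:
move_arm(
  deltas=[
    [255,0,0,0.006,0],
    [255,0,0,0.01,0],
    [255,0,0,0.01,0],
  ],
)

```text
t: 3.25
ee_pos: [501.1, -181.3, 275.1]
orientation: [-3.115, -0.402, 0.002]
ft_force: [-0.5, 0.1, 0.2]
width: 0.5
```

```bash
python3 - <<'E'
from h import *
o=get_obs();print(o['t'],o['ee_pos'],o['ft_force'],o['moment'],o['joint_torque'])
tip=o['ee_pos']-[0,0,14]
c="side"
im=get_image(c);x,y=map(int,proj(c,[500,-182,276]));print(proj(c,tip)-[x-40,y-40])
cv2.imwrite(f"pics/c_{c}.png",cv2.resize(im[y-40:y+40,x-40:x+40],None,fx=7,fy=7,interpolation=cv2.INTER_CUBIC))
print([(r['conf'],r['location']) for r in place_of(c,'plunger_top')],[(r['conf'],r['location']) for r in place_of(c,'sprayer')])
im=get_image("top");cv2.imwrite("pics/c_top.png",cv2.resize(im[200:340,310:470],None,fx=4,fy=4))
E
```

```text
3.25 [ 501.14395693 -181.32955733  275.05924258] [-0.45178651  0.11218938  0.18033462] [-0.02963795  0.00674191 -0.00942425] [-4.22267918e-02 -4.31968009e+01 -2.91645277e+01  4.98891470e-02
 -2.12489781e-01  6.43393141e-04]
[40.10873648 44.22708613]
[(0.49, [497.9, -183.0, 278.7]), (0.35, [405.3, -493.2, 1.4])] [(0.93, [502.1, -183.2, 1.6]), (0.54, [383.1, -163.3, -2.9]), (0.5, [498.3, -186.0, 276.7])]
```

View pics/c_side.png

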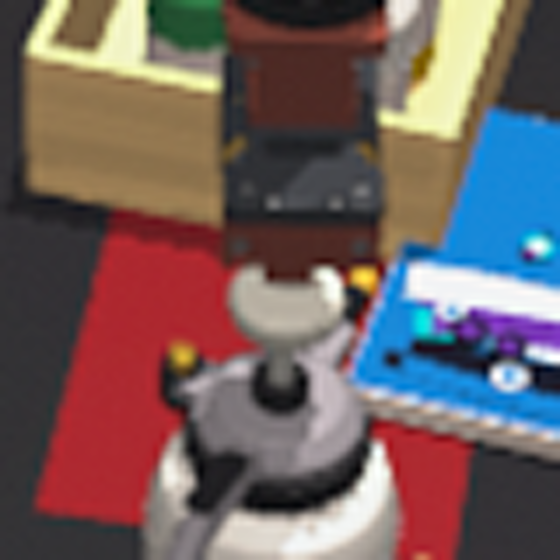

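View pics/c_top.png

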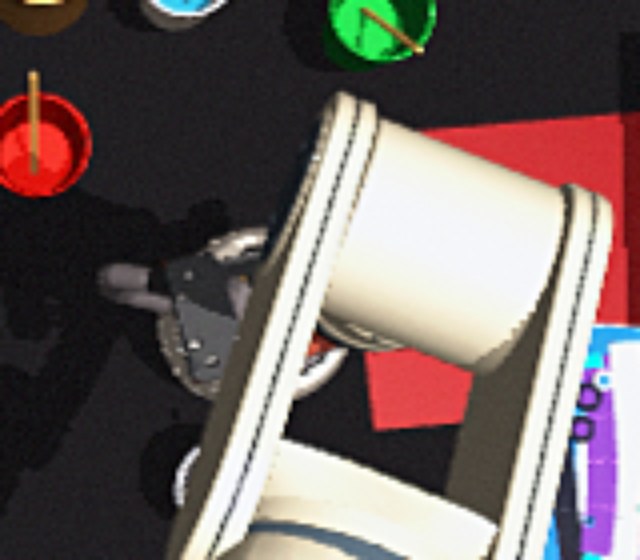

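No contact yet. The knob is only in the fingers' shadow, and the visible fingertips sit about 18 mm higher than stated. I'll go on with small steps until the force shows.

Request:
move_arm(
  deltas=[
    [255,0,0,0.004,0],
    [255,0,0,0.006,0],
  ],
)

```text
t: 3.62
ee_pos: [501.6, -181.5, 269.8]
orientation: [3.116, 0.402, 0.0]
ft_force: [-0.4, 0.1, -0.3]
width: 0.2
```

Request:
move_arm(
  deltas=[
    [255,-0.001,0,0.004,0],
    [255,-0.001,0,0.008,0],
    [255,-0.001,0,0.008,0],
  ],
)

```text
t: 3.87
ee_pos: [500.8, -181.9, 261.8]
orientation: [3.116, 0.402, 0.001]
ft_force: [-0.6, 1.1, 5.6]
width: 0.4
```

```bash
python3 - <<'E'
from h import *
o=get_obs();tip=o['ee_pos']-[0,0,14]
c="side"
im=get_image(c);x,y=map(int,proj(c,[500,-182,276]));print(proj(c,tip)-[x-40,y-40])
cv2.imwrite(f"pics/d_{c}.png",cv2.resize(im[y-40:y+40,x-40:x+40],None,fx=7,fy=7,interpolation=cv2.INTER_CUBIC))
E
```

```text
[40.05833242 47.11324927]
```

View pics/d_side.png

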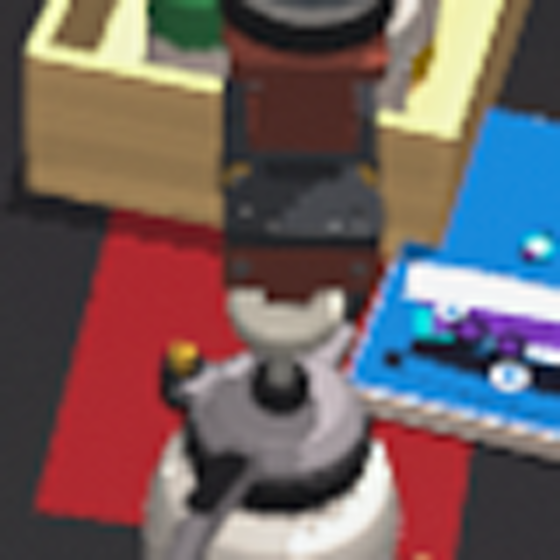

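The fingertips have met the knob: 5.6 N at TCP z ≈ 262, which is about the 6 N preload. From here full stroke should be near TCP z ≈ 229. I'll do the first stroke stepwise.

Request:
move_arm(
  deltas=[
    [255,0,0,0.01,0],
    [255,0,0,0.02,0],
    [255,0,0,0.024,0],
    [255,0,0,0.024,0],
  ],
)

```text
t: 4.25
ee_pos: [500.9, -181.9, 238.1]
orientation: [3.115, 0.402, 0.001]
ft_force: [-2.7, 1.9, 9.6]
width: 0.6
```

Request:
move_arm(
  deltas=[
    [255,0,0,0.004,0],
    [255,0,0,0.006,0],
    [255,0,0,0.006,0],
  ],
)

```text
t: 4.5
ee_pos: [500.9, -181.9, 232.8]
orientation: [3.115, 0.402, 0.001]
ft_force: [-2.8, 1.2, 11.6]
width: 0.3
```

Request:
move_arm(
  deltas=[
    [255,0,0,0.003,0],
    [255,0,0,0.003,0],
  ],
)

```text
t: 4.67
ee_pos: [501.6, -182.2, 231.6]
orientation: [3.114, 0.402, 0.004]
ft_force: [-6.1, 2.7, 22.6]
width: 0.4
```

```bash
python3 - <<'E'
from h import *
c="side"
im=get_image(c);x,y=map(int,proj(c,[500,-182,276]))
cv2.imwrite(f"pics/e_{c}.png",cv2.resize(im[y-40:y+40,x-40:x+40],None,fx=7,fy=7,interpolation=cv2.INTER_CUBIC))
E
```

```text
(no output)
```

View pics/e_side.png

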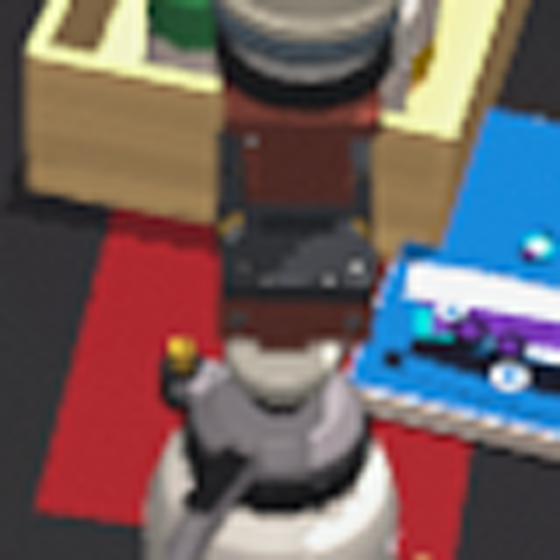

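The plunger bottomed out at TCP z ≈ 232, with force rising to 22 N. Next I'll do a full release and then repeated strokes.

Request:
move_arm(
  deltas=[
    [255,0,0,-0.02,0],
    [255,0,0,-0.039,0],
    [255,0,0,-0.039,0],
  ],
)

```text
t: 4.97
ee_pos: [502.6, -182.6, 271.5]
orientation: [3.113, 0.402, 0.008]
ft_force: [1.3, -0.9, 0.9]
width: 0.8
```

Request:
move_arm(
  deltas=[
    [255,0,0,0.018,0],
    [255,0,0,0.032,0],
    [255,0,0,0.038,0],
    [255,0,0,0.038,0],
  ],
)

```text
t: 5.3
ee_pos: [503.3, -182.9, 231.7]
orientation: [3.113, 0.402, 0.009]
ft_force: [3.5, -1.6, 11.7]
width: 0.5
```

```bash
python3 - <<'E'
from h import *
c="side"
im=get_image(c);x,y=map(int,proj(c,[500,-182,276]))
cv2.imwrite(f"pics/f_{c}.png",cv2.resize(im[y-40:y+40,x-40:x+40],None,fx=7,fy=7,interpolation=cv2.INTER_CUBIC))
print([(r['conf'],r['location']) for r in place_of(c,'sprayer')])
E
```

```text
[(0.94, [502.0, -179.9, 1.1])]
```

View pics/f_side.png

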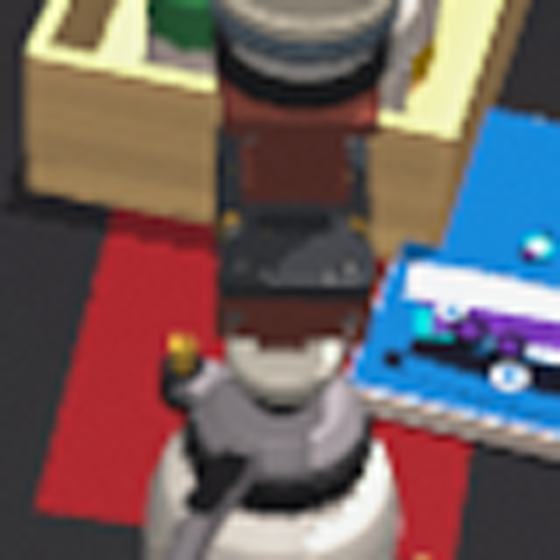

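Request:
move_arm(
  deltas=[
    [255,0,0,-0.02,0],
    [255,0,0,-0.038,0],
    [255,-0.003,0,-0.039,0],
    [255,-0.003,0,-0.039,0],
  ],
)

```text
t: 5.73
ee_pos: [497.5, -182.7, 269.0]
orientation: [3.115, 0.402, 0.001]
ft_force: [-0.8, 0.0, -0.7]
width: 0.6
```

Request:
move_arm(
  deltas=[
    [255,0,0,0.018,0],
    [255,0,0,0.032,0],
    [255,0,0,0.0385,0],
    [255,0,0,0.0385,0],
  ],
)

```text
t: 6.07
ee_pos: [498.4, -183.0, 231.5]
orientation: [3.115, 0.402, 0.002]
ft_force: [-1.6, 0.1, 20.9]
width: 0.3
```

Request:
move_arm(
  deltas=[
    [255,0,0,-0.02,0],
    [255,0,0,-0.039,0],
    [255,0,0,-0.039,0],
  ],
)

```text
t: 6.32
ee_pos: [499.0, -183.1, 271.5]
orientation: [3.114, 0.402, 0.005]
ft_force: [-0.8, -0.3, 0.4]
width: 0.5
```

Request:
move_arm(
  deltas=[
    [255,0,0,0.018,0],
    [255,0,0,0.032,0],
    [255,0,0,0.039,0],
    [255,0,0,0.039,0],
  ],
)

```text
t: 6.65
ee_pos: [499.6, -183.4, 231.5]
orientation: [3.113, 0.402, 0.006]
ft_force: [2.8, -1.0, 15.1]
width: 0.4
```

Four strokes are done. I'll continue with the same rhythm.

Request:
move_arm(
  deltas=[
    [255,0,0,-0.02,0],
    [255,0,0,-0.039,0],
    [255,0,0,-0.039,0],
  ],
)

```text
t: 6.9
ee_pos: [498.9, -183.0, 271.2]
orientation: [3.114, 0.402, 0.005]
ft_force: [-0.1, -0.7, -0.2]
width: 0.2
```

Request:
move_arm(
  deltas=[
    [255,0,0,0.018,0],
    [255,0,0,0.032,0],
    [255,0,0,0.039,0],
    [255,0,0,0.039,0],
  ],
)

```text
t: 7.23
ee_pos: [499.2, -183.2, 231.5]
orientation: [3.114, 0.402, 0.005]
ft_force: [1.9, -1.5, 19.5]
width: 0.2
```

Request:
move_arm(
  deltas=[
    [255,0,0,-0.02,0],
    [255,0,0,-0.039,0],
    [255,0,0.001,-0.039,0],
  ],
)

```text
t: 7.48
ee_pos: [499.0, -183.8, 271.0]
orientation: [3.114, 0.402, 0.004]
ft_force: [-0.6, -0.3, 0.7]
width: 0.1
```

Request:
move_arm(
  deltas=[
    [255,0,0,0.018,0],
    [255,0,0,0.032,0],
    [255,0,0,0.039,0],
    [255,0,0,0.039,0],
  ],
)

```text
t: 7.82
ee_pos: [499.8, -184.3, 231.5]
orientation: [3.113, 0.402, 0.006]
ft_force: [1.8, -1.2, 18.3]
width: 0.3
```

```bash
python3 - <<'E'
from h import *
c="side"
im=get_image(c);x,y=map(int,proj(c,[500,-182,276]))
cv2.imwrite(f"pics/g_{c}.png",cv2.resize(im[y-40:y+40,x-40:x+40],None,fx=7,fy=7,interpolation=cv2.INTER_CUBIC))
print([(r['conf'],r['location']) for r in place_of(c,'sprayer')])
E
```

```text
[(0.65, [501.9, -180.2, -1.1])]
```

View pics/g_side.png

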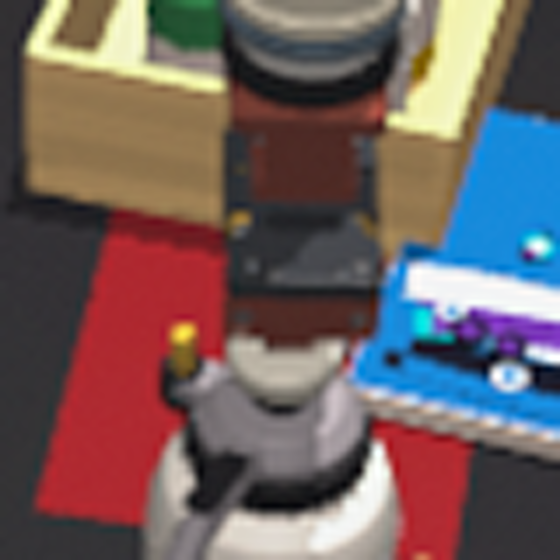

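The pin is visibly rising: its tip has gone from crop row ~338 to ~325. I'll do more strokes.

Request:
move_arm(
  deltas=[
    [255,0,0,-0.02,0],
    [255,0,0,-0.039,0],
    [255,0,-0.002,-0.039,0],
  ],
)

```text
t: 8.17
ee_pos: [498.5, -182.2, 270.9]
orientation: [3.114, 0.402, 0.004]
ft_force: [0.6, -0.4, 0.2]
width: 0.5
```

Request:
move_arm(
  deltas=[
    [255,0,0,0.018,0],
    [255,0,0,0.032,0],
    [255,0,0,0.039,0],
    [255,0,0,0.039,0],
  ],
)

```text
t: 8.5
ee_pos: [498.8, -182.0, 231.5]
orientation: [3.114, 0.402, 0.005]
ft_force: [0.9, -0.7, 21.5]
width: 0.6
```

Request:
move_arm(
  deltas=[
    [255,0,0,-0.02,0],
    [255,0,0,-0.039,0],
    [255,0,0,-0.039,0],
  ],
)

```text
t: 8.75
ee_pos: [498.3, -181.9, 270.8]
orientation: [3.114, 0.402, 0.004]
ft_force: [0.9, 1.0, 0.8]
width: 0.5
```

Request:
move_arm(
  deltas=[
    [255,0,0,0.018,0],
    [255,0,0,0.032,0],
    [255,0,0,0.039,0],
    [255,0,0,0.039,0],
  ],
)

```text
t: 9.08
ee_pos: [498.9, -182.2, 231.5]
orientation: [3.114, 0.402, 0.005]
ft_force: [0.8, 0.1, 22.6]
width: 0.6
```

Request:
move_arm(
  deltas=[
    [255,0,0,-0.02,0],
    [255,0,0,-0.039,0],
    [255,0,0,-0.039,0],
  ],
)

```text
t: 9.33
ee_pos: [498.2, -181.9, 270.6]
orientation: [3.115, 0.402, 0.003]
ft_force: [0.7, -1.2, 0.1]
width: 0.5
```

Request:
move_arm(
  deltas=[
    [255,0,0,0.018,0],
    [255,0,0,0.032,0],
    [255,0,0,0.039,0],
    [255,0,0,0.039,0],
  ],
)

```text
t: 9.67
ee_pos: [498.5, -182.0, 231.5]
orientation: [3.114, 0.402, 0.004]
ft_force: [-0.2, -0.1, 24.4]
width: 0.0
```

```bash
python3 - <<'E'
from h import *
c="side"
im=get_image(c);x,y=map(int,proj(c,[500,-182,276]))
cv2.imwrite(f"pics/i_{c}.png",cv2.resize(im[y-40:y+40,x-40:x+40],None,fx=7,fy=7,interpolation=cv2.INTER_CUBIC))
for z in(206,224):print((proj(c,[550,-182,z])-[x-40,y-40])*7)
E
```

```text
[173.35029658 372.11767876]
[174.26066055 344.77822376]
```

View pics/i_side.png

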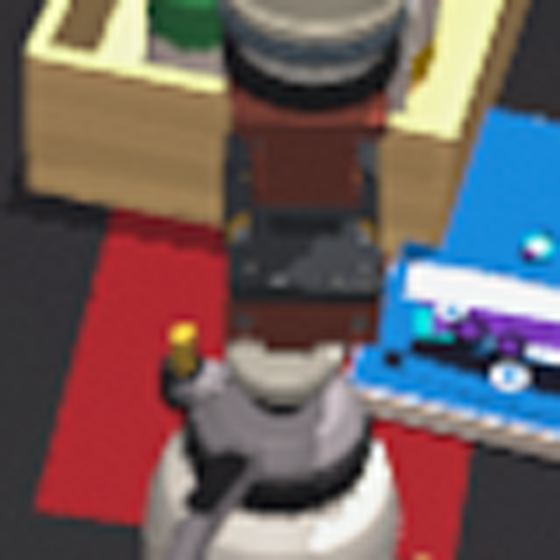

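The pin is unchanged over the last three strokes, so it looks to be at its stop. Two more strokes to be sure, then retract and check.

Request:
move_arm(
  deltas=[
    [255,0,0,-0.02,0],
    [255,0,0,-0.039,0],
    [255,0.001,0,-0.039,0],
  ],
)

```text
t: 9.97
ee_pos: [498.9, -181.6, 270.5]
orientation: [3.115, 0.402, 0.003]
ft_force: [0.7, 0.6, 0.4]
width: 0.4
```

Request:
move_arm(
  deltas=[
    [255,0,0,0.018,0],
    [255,0,0,0.032,0],
    [255,0,0,0.039,0],
    [255,0,0,0.039,0],
  ],
)

```text
t: 10.3
ee_pos: [500.0, -181.9, 231.5]
orientation: [3.114, 0.402, 0.005]
ft_force: [1.9, -1.0, 22.5]
width: 0.6
```

Request:
move_arm(
  deltas=[
    [255,0,0,-0.02,0],
    [255,0,0,-0.039,0],
    [255,0,0,-0.039,0],
  ],
)

```text
t: 10.55
ee_pos: [499.0, -181.6, 270.4]
orientation: [3.115, 0.402, 0.003]
ft_force: [-0.2, -0.2, 0.8]
width: 0.3
```

Request:
move_arm(
  deltas=[
    [255,0,0,0.018,0],
    [255,0,0,0.032,0],
    [255,0,0,0.039,0],
    [255,0,0,0.039,0],
  ],
)

```text
t: 10.88
ee_pos: [499.6, -181.8, 231.5]
orientation: [3.114, 0.402, 0.004]
ft_force: [0.8, 0.6, 24.2]
width: 0.5
```

Request:
move_arm(
  deltas=[
    [255,0,0,-0.02,0],
    [255,0,0,-0.04,0],
    [255,0,0,-0.075,0],
    [255,0,0,-0.11,0],
    [255,0,0,-0.13,0],
  ],
)

```text
t: 11.3
ee_pos: [498.0, -181.2, 360.6]
orientation: [-3.115, -0.402, 0.002]
ft_force: [0.8, 0.3, 0.9]
width: 0.2
```

Request:
move_arm(
  deltas=[
    [255,-0.032,0.024,0,0],
    [255,-0.064,0.048,0,0],
    [255,-0.096,0.072,0,0],
    [255,-0.128,0.096,0,0],
    [255,-0.16,0.12,0,0],
  ],
)

```text
t: 11.72
ee_pos: [371.7, -338.0, 357.1]
orientation: [-3.112, -0.403, 0.005]
ft_force: [0.3, -0.3, -0.1]
width: 0.4
```

Request:
move_arm(
  deltas=[
    [255,-0.03,0.024,0,0],
    [255,-0.06,0.048,0,0],
    [255,-0.08,0.06,0,0],
    [255,-0.08,0.06,0,0],
    [255,-0.08,0.06,0,0],
  ],
)

```text
t: 12.13
ee_pos: [310.5, -415.9, 357.3]
orientation: [-3.112, -0.397, 0.003]
ft_force: [-0.0, 0.7, -0.4]
width: 0.8
```

```bash
python3 - <<'E'
from h import *
o=get_obs();print(o['t'],o['ee_pos'],o['ft_force'])
for c in("side","top"):
    im=get_image(c);x,y=map(int,proj(c,[500,-182,276]));old=cv2.imread(f"pics/{c}0.png")
    f=lambda i:cv2.resize(i[y-40:y+70,x-40:x+40],None,fx=5,fy=5,interpolation=cv2.INTER_CUBIC)
    cv2.imwrite(f"pics/z_{c}.png",np.hstack([f(old),f(im)]))
    cv2.imwrite(f"pics/zf_{c}.png",im)
    for n in("sprayer","plunger_top","pin_tip","cup_near","jug"):print(c,n,[(round(r['conf'],2),np.round(r['location']).tolist()) for r in place_of(c,n)][:2])
E
```

```text
12.1333 [ 310.51225888 -415.8935437   357.33486431] [-0.03870911  0.73458532 -0.37407124]
side sprayer [(0.97, [500.0, -183.0, -0.0])]
side plunger_top [(0.59, [500.0, -186.0, 278.0])]
side pin_tip [(0.36, [550.0, -187.0, 219.0])]
side cup_near [(0.74, [386.0, -163.0, -6.0])]
side jug [(0.66, [385.0, -162.0, -4.0]), (0.55, [569.0, 212.0, -1.0])]
top sprayer [(0.78, [498.0, -180.0, -4.0])]
top plunger_top [(0.69, [502.0, -182.0, 276.0])]
top pin_tip [(0.43, [550.0, -189.0, 223.0])]
top cup_near [(0.65, [376.0, -166.0, -3.0])]
top jug [(0.67, [570.0, 211.0, 1.0])]
```

View pics/z_side.png

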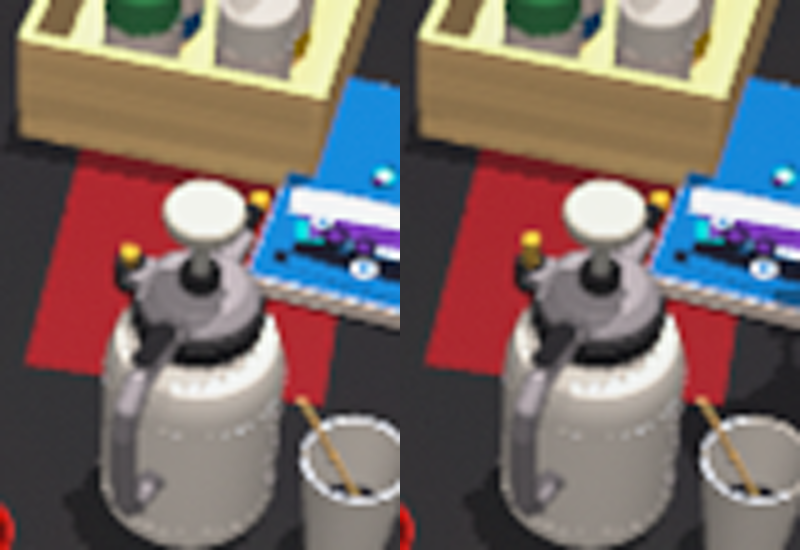

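View pics/z_top.png

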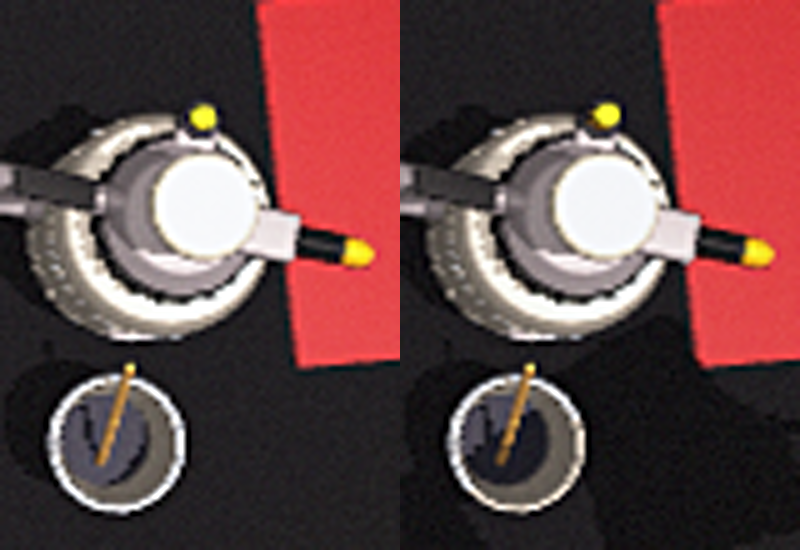

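View pics/zf_side.png

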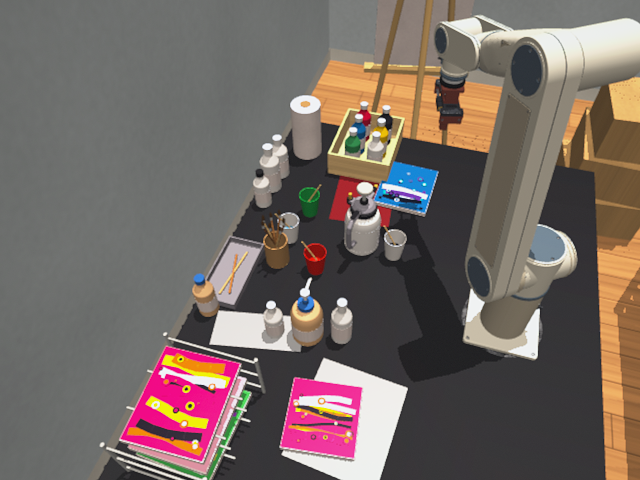

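The side picture shows the pin clearly out, with its tip at crop (530,240) against (130,252) before, and the knob up. I'll check numerically that it stopped rising.

```bash
python3 - <<'E'
from h import *
z=cv2.imread("pics/zf_side.png");x,y=map(int,proj("side",[500,-182,276]))
f=lambda i:cv2.resize(i[y-40:y+40,x-40:x+40],None,fx=7,fy=7,interpolation=cv2.INTER_CUBIC)
ims={n:cv2.imread(f"pics/{n}_side.png") for n in"cdefgi"};ims['end']=f(z);ims['start']=f(cv2.imread("pics/side0.png"))
for n,im in ims.items():
    c=im[300:410,150:215].astype(int);m=(c[...,2]-c[...,0]>60)&(c[...,1]-c[...,0]>40)
    yy,xx=np.nonzero(m);print(n,yy.min()+300,yy.max()+300,xx.mean()+150,m.sum())
b=f(z)
cv2.imwrite("pics/zz.png",cv2.resize(b[290:430,130:250],None,fx=4,fy=4))
c="top"
e=[cv2.imread(p) for p in("pics/top0.png","pics/zf_top.png")]
for z in(206,215,224):print(z,proj("top",[550,-182,z]),proj("top",[549.5,-188,z]),proj("side",[549.5,-188,z]))
for im in e:
    q=im[245:272,370:400].astype(int);m=(q[...,2]-q[...,0]>90)&(q[...,1]>150);yy,xx=np.nonzero(m);print(xx.mean()+370,yy.mean()+245)
E
```

```text
c 342 369 182.1064572425829 573
d 342 371 182.62218649517683 622
e 336 370 181.07290233837688 727
f 333 372 181.77568922305764 798
g 322 373 183.11341222879685 1014
i 322 373 183.14893617021278 1034
end 322 372 183.54421768707482 1029
start 340 370 181.82369942196533 692
206 [379.69212363 256.9527233 ] [382.04757191 257.18353154] [349.40150669 197.91652488]
215 [380.24800483 256.57001329] [382.62186422 256.80264808] [349.46879527 195.97085147]
224 [380.81265861 256.18126359] [383.20521918 256.41575405] [349.53665105 194.00877731]
384.22222222222223 256.94444444444446
385.0 256.5
```

View pics/zz.png

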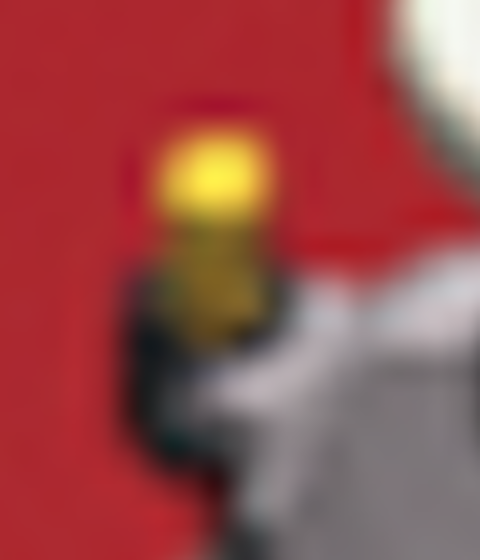

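The pin tip rose from row 342 to 322 and stayed the same from stroke 6 through 11, so it is at its stop. The knob is up and the sprayer hasn't moved, so I'm handing in.

```bash
python3 -c "
from workcell import *
print(close_job())"
```

```text
the job is handed in; nothing more can be done
None
```

I pumped the sprayer's plunger with the closed fingertips for 11 full strokes. Each went down to the stop, with readings up to about 24 N at the bottom, and each was fully released. I then took the hand away and handed the job in at about 13 s.

**Last checks**
- **Pin:** its tip rose about 13 mm in the side picture and stayed at the same row after strokes 6, 9 and 11, so it is at its stop. The networks put the tip at 219 mm (side) and 223 mm (top), with low confidence; fully out is 224 mm.
- **Plunger:** the knob is up, placed at 276–278 mm.
- **Sprayer:** it stands at about (500, -182), as before within the 4 mm accuracy of the measurement.
- **Other things:** the jug and near cup are placed where they were. The bottles, far cup, brush pot and canvases look untouched in the final side picture.

**What disagreed**
- **Contact height:** the fingers met the knob with the TCP about 25 mm lower than the stated 14 mm fingertip length implies. I found the contact by force, and the side picture then showed the fingertips on the knob.
- **Pin groove:** I could not clearly make out the dark groove above the housing at this resolution.
- **Jug in the side picture:** the network's best guess for the jug landed on the near cup. Its second guess there, and the top picture, agree with where the jug stood at the start.

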